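Pack the sprung drawer panel and hold it flush

ROBOT

A 7-joint arm with a two-finger parallel gripper is mounted at the origin on the work surface. World frame = base frame: x ahead of the robot, y to its left, z up, the work surface at z = 0. Lengths are in m, angles in degrees, forces in N, time in s.
With the tool pointing down it reaches from about 0.4 to 0.875 m from the base axis. Payload 19.3 kg.
Tool frame: the origin (TCP) lies on the centre line of the jaws, within the pads' length; the fingertips stand bot.tip_reach ahead of it and the grasp point (between the pads) lies 6 mm ahead of it (bot.tip_reach is the distance from the TCP to the fingertips, in m); y points along the fingers, x is the direction in which the jaws open and shut, and the axes are right-handed (so a half turn about y gives the same grasp; the last joint's range is limited). The gripper opens to 85 mm and grips with 20 to 120 N. Pads are 22 mm wide; open, the fingers measure 114 mm over their backs; the gripper's body (76 mm by 85 mm) begins 54 mm behind the grasp point. The pads swing forward as they close: fully open they stand 13 mm farther back than shut.
Start: joints at [72.983, 29.874, -2.08, 91.645, 1.215, 58.505, -6.463], TCP at [0.141, -0.609, 0.256] pointing down, gripper open.
Joint ranges: [-166.77, 166.77], [-17.47, 122.26], [-85.68, 81.53], [9.62, 139.38], [-72.42, 252.41], [9.2, 110.78], [-144.41, 144.41]. Speed limits (degrees/s): [108.29, 108.29, 136.94, 136.94, 172.46, 172.46, 172.46].

INTERFACE

Orientations are given as [roll, pitch, yaw] about the fixed x, y, z axes, in that order (R = Rz(yaw) Ry(pitch) Rx(roll)).
In Python, from workcell import readout, vision, bot gives the robot as it stands. The module is installed in compiled form; this text tells all that it offers.
- The arm moves only by the tool apply_moves, never from a script. Its argument "moves" is one flat list of numbers, 4 for each row, row after row: the shift along the tool's x, y, z in mm, then the turn about the tool's y in degrees. A call has 1 to 8 rows; each row is the pose to reach, as a shift and turn from the pose measured when the call began, along the tool's axes at that moment; what a row does not reach only later rows make up. A row lasts 1/10 s, in which the tool goes at most 50 mm and 8.59 degrees, less where a joint would pass 70% of its speed; a pose out of reach is approached as far as the arm can. A call with a gripper value outside its range is refused whole. "grip" is the closure in counts, from 0 (fully open) to 255 (shut), set as the call begins (left out, the last holds). The fingers move at their own pace and stop on an object; "grip_force" is the grip in N (left out, the last holds). Time passes only in rows, so rows that repeat a pose let the fingers close. It gives the time, the measured TCP pose, the force and the opening at its end, in the units of the state.
- readout.state(): the state, without advancing time (a new reading comes with each control period).
- vision.grab_frame(name): name is "side" or "top"; returns a dict with "color" (400x640x3 uint8, blue, green, red), "K" (3x3 intrinsics, pixels), "extrinsics" (4x4, takes a point from camera to world coordinates). Camera axes: x right, y down, z forward; pixel columns grow to the right and rows downward; lengths in m; the calibration is good to about 2 mm. A picture is of the moment at which its call begins. There is no depth.
- bot.finish_job(): hands the job in, once; it reports no verdict.
The state is a dict: "t": time; "joint_positions": joint angles; "qd": joint speeds; "joint_torque": joint torques, N m; "ee_pos": TCP position; "tcp_rot": TCP orientation; "ft_force": force on the tool from outside, world axes, zero at the start; "torque": the same for the moment, N m; "width": finger opening in m.
Only numpy, scipy, OpenCV 4.12 (cv2) and the standard library are available. Lean on these libraries where they do the work, as an engineer would, in place of code of your own. Each camera call takes 0.05 s, during which the arm holds its last target.

TASK

Pick the yellow spacer out of the parts tray in the drawer, slide it upright all the way down into the one gap between the beige sprung panel and the grey edge blocks that is wide enough for it, and let go of it there. Then press the panel down with the gripper's fingers until it is flush with the blocks, and finish while still holding it pressed down. Leave the other loose things in the drawer where they lie.

Things in the scene. Friction and masses are not known exactly. Their poses are not given: they have to be found in the camera images.
- spacer_mid (a point): centre (half-way up) of the yellow plastic spacer: a strip 12 mm thick (its x axis), 50 long (its y axis), 44 high (its z axis), 60 g, standing upright on its narrow foot in the grey parts tray; its lowest 4 mm are chamfered to 9 mm thick. It may be gripped across its thickness by the upper 15 mm.
- panel_top (a point): centre of the top face of the beige sprung panel, 105 mm (x axis, pointing to the blocks) by 210 mm (y axis). The face stands 7 mm proud of the blocks and rim until pressed; its x+ edge, 52.5 mm from this point, is one side of the three gaps. The sides of the panel are vertical.
- panel (a joint): how far the panel is pressed down, m: 0 free, 0.007 flush with the blocks, where it meets a solid stop. A spring pushes it back up: about 3 N of push starts it, about 9 N brings it flush.
- bay: black base plate with 26 mm high aluminium rim that carries panel and blocks, fixed in the drawer; origin at its underside, z up, x axis from the panel to the blocks.
- tray: grey parts tray, fixed in the drawer, 200 x 200 mm, floor 4 mm thick, walls to 22 mm; origin under its centre.
- drawer: open beige drawer, fixed; origin on the table under it, its inner floor 20 mm higher, its front (robot side) wall to 74 mm, 174 mm to -x, its other walls to 65 mm; behind it (from 230 mm to +x) the console, 125 mm high, levers to 205 mm. Fixed on the table outside the drawer, 90 mm high at most: a sextant on its board to the left, a radio unit and a mug to the right.
- block_a: grey edge block, 66 mm long (y axis), top 20 mm above its origin. Its origin lies on the gap floor 25 mm from the panel's edge; the block reaches from 9 mm before (-x, towards the panel) to 20 mm behind the origin, so that it leaves a gap 16 mm wide and 20 mm deep below flush, whose middle is at x = -17 mm, y = 0 in the block's frame; the three blocks stand in a row 72 mm apart, in any order.
- block_b: grey edge block, 66 mm long (y axis), top 20 mm above its origin. Its origin lies on the gap floor 25 mm from the panel's edge; the block reaches from 19 mm before (-x, towards the panel) to 20 mm behind the origin, so that it leaves a gap 6 mm wide and 20 mm deep below flush, whose middle is at x = -22 mm, y = 0 in the block's frame; the three blocks stand in a row 72 mm apart, in any order.
- block_c: grey edge block, 66 mm long (y axis), top 20 mm above its origin. Its origin lies on the gap floor 25 mm from the panel's edge; the block reaches from 21 mm before (-x, towards the panel) to 20 mm behind the origin, so that it leaves a gap 4 mm wide and 20 mm deep below flush, whose middle is at x = -23 mm, y = 0 in the block's frame; the three blocks stand in a row 72 mm apart, in any order.
- eyepiece_cap: bystander: black rubber eyepiece cap, 38 mm across, 22 high, in the parts tray; origin at its underside
- brass_fitting: bystander: brass stepped round fitting, 32 mm across, 26 high, in the parts tray; origin at its underside
- fuse_box: bystander: small blue box, 34 x 26 x 20 mm, in the parts tray; origin at its underside
- flashlight: bystander: red plastic flashlight, 150 mm long, 36 thick, on the drawer floor along its back; origin at its underside
- slide_rule: bystander: flat steel slide rule, 200 x 34 x 6 mm, on the drawer floor along its back; origin at its underside
Mind the look-alikes: they are no part of the job. Of the things like the part that bears spacer_mid, leave any that is purple or turquoise; of the rest the smaller one is meant.

How it is judged:
By the outcome, as a careful person would: the job done as asked, in the order asked, and still so for the second after the job is handed in, while the arm keeps its last pose, push and grip.
It also fails if it takes over 42 s, if anything falls off the work surface, if the arm or the gripper's body presses on something with over 40 N, if the wrist force passes 120 N, or if a joint passes its speed limit or range.

## Working session

There is one attempt and no reset: what is moved stays moved. The work goes in short steps, Python scripts to look and compute and a tool call to move; the robot and the scene stay as the last step left them, time stands still between calls to the robot, and variables do not carry over. Pictures are saved under pics/ and viewed, and the job is handed in when it is done.

Besides the shell and the picture viewer there is one more tool, called after "Call:" as a command line: name --argument value ..., lists and objects as JSON in quotes. apply_moves: Moves the arm, as the interface text tells. Its arguments: {"type":"object","properties":{"moves":{"type":"array","items":{"type":"number"}},"grip":{"type":"number"},"grip_force":{"type":"number"}},"required":["moves"]}

```bash
mkdir -p pics; ls; python3 - <<'E'
from workcell import readout, vision, bot
import cv2
print(readout.state()); print(bot.tip_reach)
for n in ("top","side"):
    f=vision.grab_frame(n); cv2.imwrite(f"pics/{n}0.png",f["color"]); print(n,f["K"],f["extrinsics"])
    import pickle; pickle.dump(f,open(f"pics/{n}0.pkl","wb"))
E
```

```text
pics
{'t': 0.0, 'joint_positions': array([72.98361391, 29.90836229, -2.08167884, 91.67241007,  1.21630459,
       58.50571076, -6.46239086]), 'qd': array([-0.02824838,  0.00305862, -0.02964244,  0.00114864, -0.01941239,
        0.04745207,  0.00467697]), 'joint_torque': array([-1.15555460e-03, -9.27130795e+01,  1.97922617e+00, -3.69938922e+01,
        1.77865068e-02,  8.28199438e-03, -6.01557895e-05]), 'ee_pos': array([ 0.14042627, -0.60870812,  0.25574288]), 'tcp_rot': array([-9.00058675e+01,  6.41111097e-02, -7.70047123e+01]), 'ft_force': array([-0.17512486,  0.57733165, -0.04473602]), 'torque': array([ 0.01390306, -0.00579084, -0.03404938]), 'width': 0.08586169055357226}
0.025
top [[415.96595804   0.         317.84573294]
 [  0.         415.96595804 197.25011133]
 [  0.           0.           1.        ]] [[-0.01238788 -0.98931462  0.14526913  0.32805999]
 [-0.99980996  0.01006799 -0.01669397  0.13869535]
 [ 0.01505302 -0.14544833 -0.98925133  1.20549675]
 [ 0.          0.          0.          1.        ]]
side [[408.74545689   0.         321.91907651]
 [  0.         408.74545689 196.56465861]
 [  0.           0.           1.        ]] [[-0.78476971 -0.33351956  0.52239947  0.01848329]
 [-0.61968861  0.4372857  -0.6517417   0.74985699]
 [-0.01106922 -0.83519215 -0.54984684  0.56981277]
 [ 0.          0.          0.          1.        ]]
```

View pics/top0.png

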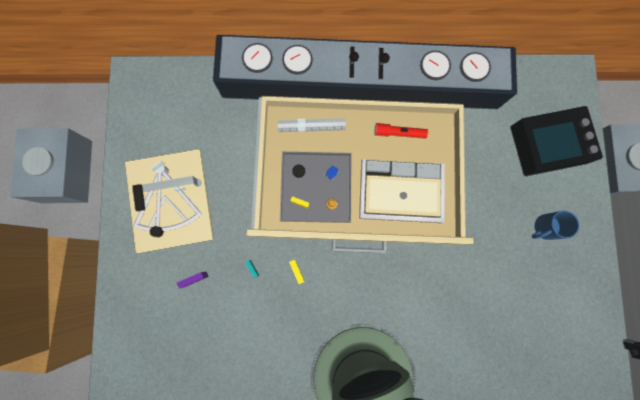

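View pics/side0.png

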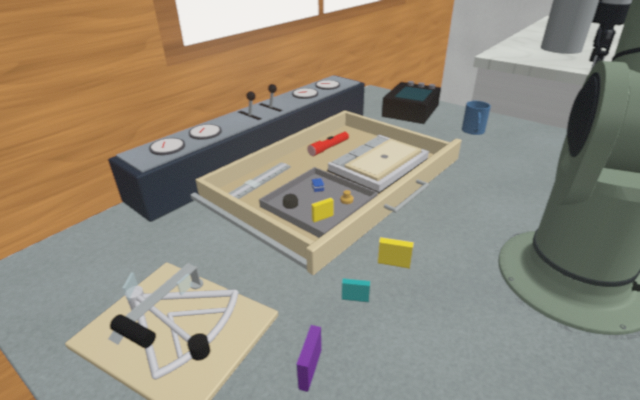

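The pictures show the tray spacer (small yellow) at about (300,202) in the top view. The larger yellow decoy lies outside the drawer at (296,271). Next I enlarge both.

```bash
python3 - <<'E'
import cv2,pickle
t=pickle.load(open("pics/top0.pkl","rb"))["color"]; s=pickle.load(open("pics/side0.pkl","rb"))["color"]
def c(im,x0,y0,x1,y1,k,n): cv2.imwrite(n,cv2.resize(im[y0:y1,x0:x1],None,fx=k,fy=k,interpolation=cv2.INTER_CUBIC))
c(t,355,155,450,225,8,"pics/c1.png")
c(t,278,148,355,226,7,"pics/c2.png")
c(s,320,130,440,195,6,"pics/c3.png")
c(s,255,165,385,240,6,"pics/c4.png")
E
```

```text
(no output)
```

View pics/c1.png

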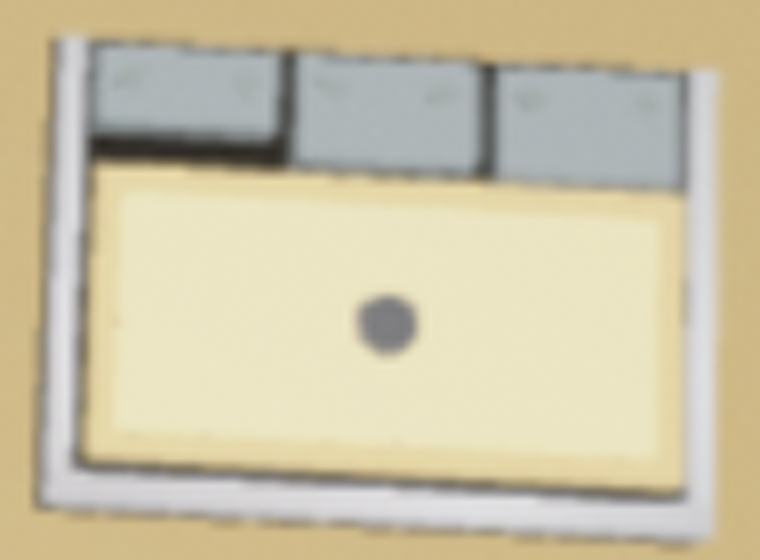

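View pics/c2.png

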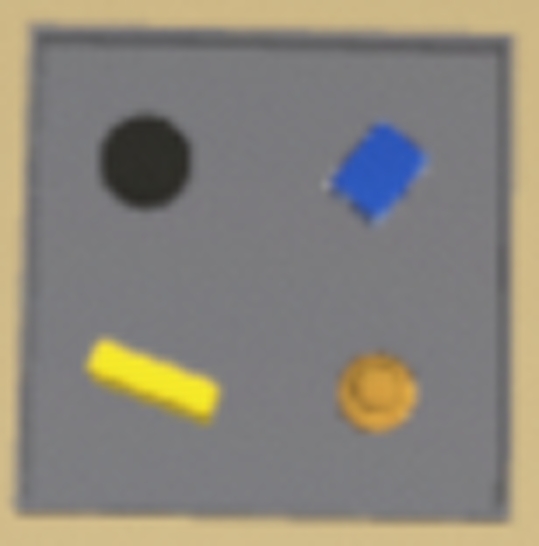

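View pics/c3.png

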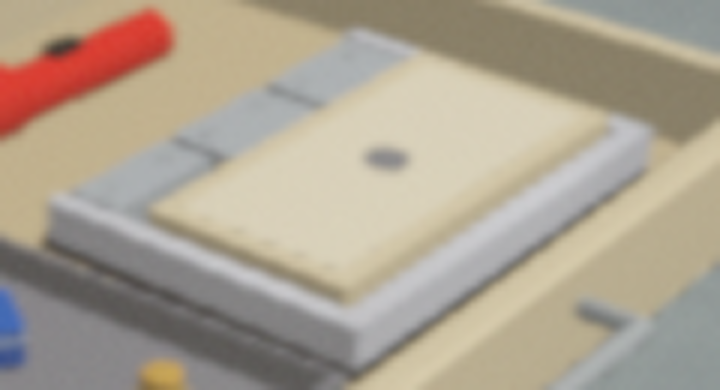

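View pics/c4.png

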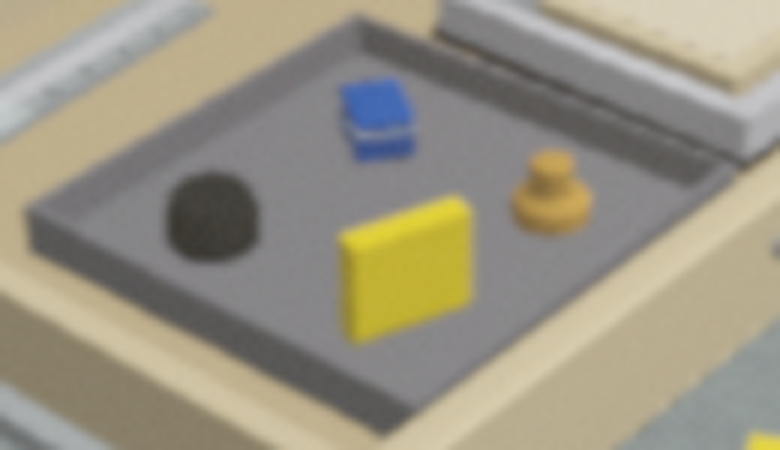

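```bash
cat > h.py <<'E'
import pickle,numpy as np,cv2
def px(p,off,k): return (np.array(p,float)+.5)/k-.5+np.array(off)
def ray(cam,uv,z):
    f=pickle.load(open(f"pics/{cam}0.pkl","rb")) if isinstance(cam,str) else cam
    E=f["extrinsics"]; d=E[:3,:3]@np.linalg.inv(f["K"])@np.array([*uv,1.]); o=E[:3,3]
    return o+d*(z-o[2])/d[2]
def proj(cam,P):
    f=pickle.load(open(f"pics/{cam}0.pkl","rb")) if isinstance(cam,str) else cam
    E=f["extrinsics"]; p=(np.atleast_2d(P)-E[:3,3])@E[:3,:3]; q=p@f["K"].T; return q[:,:2]/q[:,2:]
E
python3 - <<'E'
from h import *
def show(cam,name,pts,off,k,z):
    P=[ray(cam,px(p,off,k),z) for p in pts]; print(name,cam)
    for p in P: print("  ",np.round(p*1e3,1))
    n=len(P); print("  lens",[round(1e3*np.linalg.norm(P[i]-P[(i+1)%n]),1) for i in range(n)],"ctr",np.round(np.mean(P,0)*1e3,1), "yaws",[round(np.degrees(np.arctan2(*(P[(i+1)%n]-P[i])[1::-1])),1) for i in range(n)])
o1=(355,155);o2=(278,148);o3=(320,130);o4=(255,165)
show("top","panel",[(93,163),(687,195),(687,495),(80,465)],o1,8,.053)
show("top","rim",[(55,37),(718,70),(714,541),(38,508)],o1,8,.046)
show("top","dot",[(387,325)],o1,8,.053)
show("side","panel",[(150,207),(422,52),(612,125),(347,303)],o3,6,.053)
show("side","rim",[(50,200),(358,30),(652,130),(355,335)],o3,6,.046)
show("side","dot",[(386,158)],o3,6,.053)
show("top","spacer",[(105,337),(222,380),(212,413),(88,368)],o2,7,.068)
show("side","spacer",[(341,238),(460,197),(472,208),(352,250)],o4,6,.068)
show("top","tray",[(33,28),(512,37),(508,520),(17,512)],o2,7,.042)
show("side","tray",[(28,212),(360,15),(738,165),(385,435)],o4,6,.042)
E
```

```text
panel top
   [559.7 -18.3  53. ]
   [ 546.2 -228.6   53. ]
   [ 439.6 -222.7   53. ]
   [452.4 -10.6  53. ]
  lens [np.float64(210.7), np.float64(106.7), np.float64(212.5), np.float64(107.5)] ctr [ 499.5 -120.    53. ] yaws [np.float64(-93.7), np.float64(176.8), np.float64(86.5), np.float64(-4.1)]
rim top
   [607.1  -7.   46. ]
   [ 592.9 -244.5   46. ]
   [ 424.  -233.5   46. ]
   [438.2   3.7  46. ]
  lens [np.float64(238.0), np.float64(169.3), np.float64(237.6), np.float64(169.2)] ctr [ 515.6 -120.3   46. ] yaws [np.float64(-93.4), np.float64(176.3), np.float64(86.6), np.float64(-3.6)]
dot top
   [ 500.7 -120.1   53. ]
  lens [np.float64(0.0)] ctr [ 500.7 -120.1   53. ] yaws [np.float64(0.0)]
panel side
   [558.  -19.7  53. ]
   [ 543.5 -226.6   53. ]
   [ 434.3 -211.3   53. ]
   [447.1  -2.4  53. ]
  lens [np.float64(207.4), np.float64(110.3), np.float64(209.2), np.float64(112.3)] ctr [ 495.7 -115.    53. ] yaws [np.float64(-94.0), np.float64(172.0), np.float64(86.5), np.float64(-8.9)]
rim side
   [604.4  -8.6  46. ]
   [ 589.3 -242.8   46. ]
   [ 422.9 -230.8   46. ]
   [437.   
[... 762 characters left out ...]
, np.float64(8.7)] ctr [481.6 170.6  68. ] yaws [np.float64(-110.7), np.float64(158.3), np.float64(69.5), np.float64(-23.5)]
tray top
   [632.5 219.5  42. ]
   [627.   22.9  42. ]
   [428.2  29.3  42. ]
   [433.6 225.9  42. ]
  lens [np.float64(196.6), np.float64(198.9), np.float64(196.7), np.float64(199.0)] ctr [530.3 124.4  42. ] yaws [np.float64(-91.6), np.float64(178.2), np.float64(88.4), np.float64(-1.8)]
tray side
   [627.1 223.8  42. ]
   [623.  25.  42.]
   [426.5  28.6  42. ]
   [431.9 246.2  42. ]
  lens [np.float64(198.9), np.float64(196.5), np.float64(217.7), np.float64(196.5)] ctr [527.1 130.9  42. ] yaws [np.float64(-91.2), np.float64(178.9), np.float64(88.6), np.float64(-6.5)]
```

```bash
cat >> h.py <<'E'
def go(x,y,z,yaw):
    from workcell import readout
    s=readout.state(); p=s["ee_pos"]*1e3; R=__import__("scipy.spatial.transform",fromlist=["x"]).Rotation.from_euler("xyz",s["tcp_rot"],degrees=True).as_matrix()
    d=R.T@(np.array([x,y,z])-p); print("t",round(s["t"],2),"pos",np.round(p,1),"rot",np.round(s["tcp_rot"],2),"F",np.round(s["ft_force"],1),"w",round(s["width"]*1e3,1))
    print("move",np.round(d,1),"turn",round(-((yaw-s["tcp_rot"][2]+180)%360-180),1))
E
python3 - <<'E'
from h import *
go(480,-200,255,-20.6)
print(ray("top",(360,236),.074),ray("top",(360,241),.074))
E
```

```text
t 0.1 pos [ 140.4 -608.7  255.8] rot [-9.000e+01  6.000e-02 -7.701e+01] F [ 0.2 -0.1  0.1] w 85.4
move [-321.9    1.1  422.8] turn -56.4
[0.38665648 0.00639129 0.074     ] [0.3731394  0.00675842 0.074     ]
```

Call:
apply_moves --moves '[-28,0,37,-7,-56,0,74,-14,-84,0,111,-21,-112,0,148,-28,-140,0,185,-35,-168,0,222,-42,-196,0,259,-49,-224,0,296,-56]' --grip 120 --grip_force 40

```text
t: 0.9
ee_pos: [0.3793, -0.3223, 0.256]
tcp_rot: [-90.0, 0.0, -20.7]
ft_force: [0.6, -1.5, -0.0]
width: 0.0454
```

```bash
python3 - <<'E'
from h import *
go(484,169.5,200,-20.6)
E
```

```text
t 0.9 pos [ 379.3 -322.3  256. ] rot [-8.997e+01  4.000e-02 -2.073e+01] F [ 0.6 -1.5 -0. ] w 45.4
move [-76.1  56.4 497. ] turn -0.1
```

Call:
apply_moves --moves '[-7,5,46,0,-14,10,92,0,-22,15,138,0,-30,20,184,0,-38,25,230,0,-46,30,276,0,-54,36,322,0,-60,40,368,0]'

```text
t: 1.7
ee_pos: [0.4531, 0.0449, 0.216]
tcp_rot: [-90.0, 0.1, -20.7]
ft_force: [2.0, -1.3, -0.0]
width: 0.0449
```

```bash
python3 - <<'E'
from h import *
go(484,169.5,130,-20.6)
E
```

```text
t 1.7 pos [453.1  44.9 216. ] rot [-8.998e+01  5.000e-02 -2.074e+01] F [ 2.  -1.3 -0. ] w 44.9
move [-15.1  86.  127.4] turn -0.1
```

Call:
apply_moves --moves '[-5,10,42,0,-10,30,84,0,-15,55,127,0,-15,80,127,0,-15,86,127,0,-15,86,127,0]'

```text
t: 2.3
ee_pos: [0.4834, 0.1682, 0.1295]
tcp_rot: [-90.1, 0.1, -20.8]
ft_force: [-0.3, 0.3, 0.9]
width: 0.0454
```

```bash
python3 - <<'E'
from h import *
from workcell import vision
go(484,169.5,81,-20.6)
t=vision.grab_frame("top")["color"]; s=vision.grab_frame("side")["color"]
a=cv2.resize(t[140:240,260:360],None,fx=4,fy=4,interpolation=2);b=cv2.resize(s[120:220,260:360],None,fx=4,fy=4,interpolation=2)
cv2.imwrite("pics/d1.png",np.hstack([a,b]))
E
```

```text
t 2.3 pos [483.4 168.2 129.5] rot [-90.08   0.13 -20.76] F [-0.3  0.3  0.9] w 45.4
move [ 0.2 48.5  1.5] turn -0.2
```

View pics/d1.png

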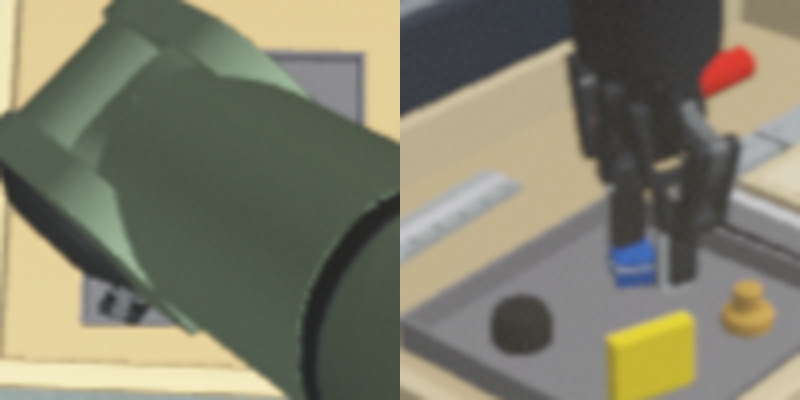

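The side crop shows the fingertips at about (627,245) and (682,280), one either side of the spacer line and above it. I descend.

Call:
apply_moves --moves '[0,15,1,0,0,30,1,0,0,42,1,0,0,49,1,0,0,49,1,0]'

```text
t: 2.9
ee_pos: [0.4845, 0.169, 0.0813]
tcp_rot: [-90.0, 0.0, -20.8]
ft_force: [0.1, -0.2, 0.6]
width: 0.0458
```

```bash
python3 - <<'E'
from h import *
from workcell import vision
go(484,169.5,81,-20.6)
s=vision.grab_frame("side")["color"]
cv2.imwrite("pics/d2.png",cv2.resize(s[140:240,260:360],None,fx=6,fy=6,interpolation=2))
E
```

```text
t 2.9 pos [484.5 169.   81.3] rot [-9.002e+01  5.000e-02 -2.082e+01] F [ 0.1 -0.2  0.6] w 45.8
move [-0.6  0.3  0.4] turn -0.2
```

View pics/d2.png

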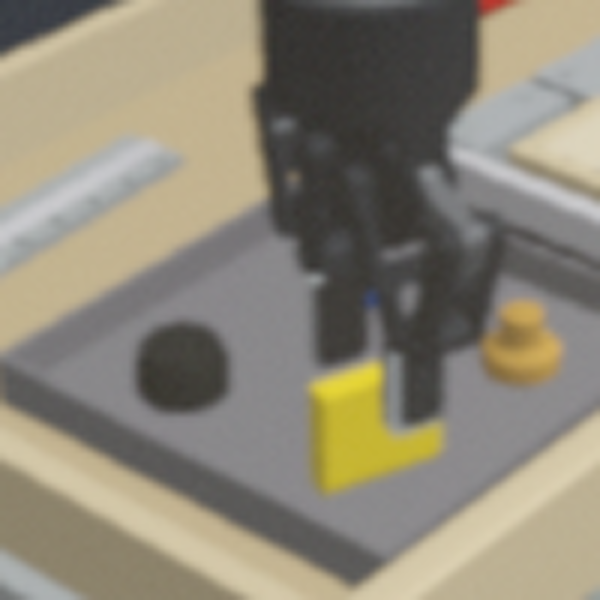

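```bash
python3 - <<'E'
from h import *
y=np.radians(-20.8);c=np.array([.4845,.169]);x=np.array([np.cos(y),np.sin(y)]);l=np.array([-x[1],x[0]])
for z in (.056,.061,.066):
  for sx in (-1,1):
    P=[[*(c+sx*.023*x+k*l),z] for k in (-.011,.011)]
    print(z,sx,((proj("side",P)-[260,140]+.5)*6-.5).round())
E
```

```text
0.056 -1 [[432. 417.]
 [380. 435.]]
0.056 1 [[368. 357.]
 [317. 374.]]
0.061 -1 [[432. 405.]
 [380. 424.]]
0.061 1 [[367. 346.]
 [317. 363.]]
0.066 -1 [[432. 394.]
 [380. 413.]]
0.066 1 [[367. 335.]
 [316. 352.]]
```

Call:
apply_moves --moves '[0,0,0,0,0,0,0,0,0,0,0,0,0,0,0,0,0,0,0,0,0,0,0,0]' --grip 255 --grip_force 50

```text
t: 3.55
ee_pos: [0.485, 0.1692, 0.0824]
tcp_rot: [-90.0, -0.0, -20.8]
ft_force: [-0.9, 0.3, 6.1]
width: 0.0105
```

```bash
python3 - <<'E'
from h import *
from workcell import vision
go(484,169.5,141,-20.6)
s=vision.grab_frame("side")["color"]
cv2.imwrite("pics/d3.png",cv2.resize(s[140:240,260:360],None,fx=6,fy=6,interpolation=2))
E
```

```text
t 3.55 pos [485.  169.2  82.4] rot [-8.996e+01 -2.000e-02 -2.082e+01] F [-0.9  0.3  6.1] w 10.5
move [ -1.  -58.6  -0. ] turn -0.2
```

View pics/d3.png

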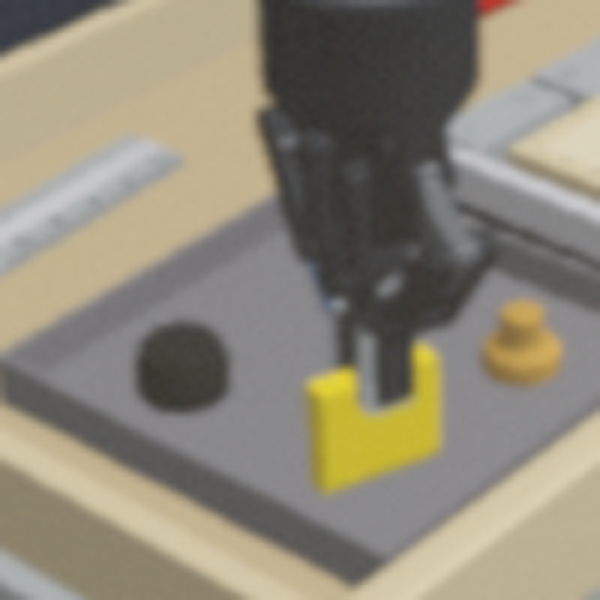

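Call:
apply_moves --moves '[0,-20,0,0,0,-45,0,0,0,-70,0,0,0,-70,0,0]'

```text
t: 4.0
ee_pos: [0.4862, 0.1697, 0.1553]
tcp_rot: [-89.8, -0.2, -20.8]
ft_force: [0.7, 0.1, -1.4]
width: 0.0104
```

```bash
python3 - <<'E'
from h import *
from workcell import vision
go(565.1,-52.1,140,-3.5)
f=vision.grab_frame("side");s=f["color"]
cv2.imwrite("pics/d4.png",cv2.resize(s[100:220,260:360],None,fx=5,fy=5,interpolation=2))
E
```

```text
t 4.0 pos [486.2 169.7 155.3] rot [-89.8   -0.22 -20.84] F [ 0.7  0.1 -1.4] w 10.4
move [ 152.6   15.2 -179.3] turn -17.3
```

View pics/d4.png

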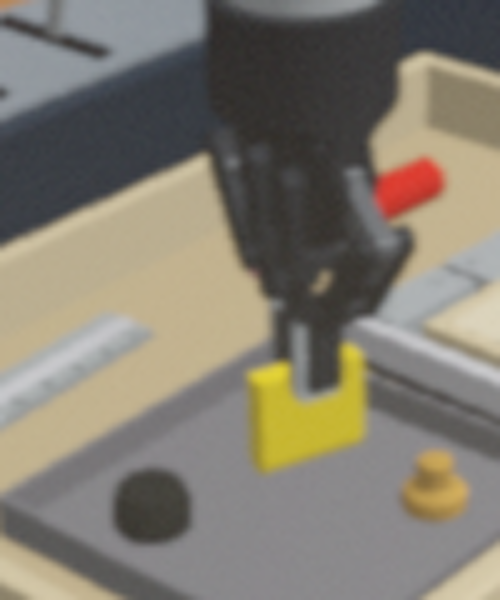

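```bash
python3 - <<'E'
from h import *
y=np.radians(-20.84);c=np.array([.4862,.1697]);x=np.array([np.cos(y),np.sin(y)]);l=np.array([-x[1],x[0]])
P=[[*(c-.006*x+k*l),z] for z in (.101,.1413) for k in (-.025,.025)]
print(((proj("side",P)-[260,100]+.5)*5-.5).round())
for p,z in (((262,467),.101),((366,437),.101),((259,384),.1413),((366,352),.1413)):
    w=ray("side",px(p,(260,100),5),z)[:2]-c; print(w@x*1e3,w@l*1e3)
E
```

```text
[[363. 433.]
 [263. 466.]
 [363. 352.]
 [260. 384.]]
-6.716223814346154 25.72448493944948
-9.682226325300402 -24.34671554094356
-5.970896169482561 25.591191863835146
-6.788627175396632 -25.99475794477898
```

The spacer hangs level in the grip, and its front corners at (262,467), (366,437), (259,384) and (366,352) match the prediction within about 1–3 mm. Next I move over the gap.

Call:
apply_moves --moves '[25,0,-30,-3,50,0,-60,-6,76,0,-90,-9,102,0,-120,-12,128,0,-150,-15,153,5,-179,-17,153,15,-179,-17.3,153,15,-179,-17.3]'

```text
t: 4.85
ee_pos: [0.5641, -0.053, 0.1369]
tcp_rot: [-89.9, -0.0, -3.6]
ft_force: [0.3, 1.1, 0.4]
width: 0.0108
```

```bash
python3 - <<'E'
from h import *
from workcell import vision
go(565.1,-52.1,125,-3.5)
t=vision.grab_frame("top")["color"]; s=vision.grab_frame("side")["color"]
a=cv2.resize(t[140:240,340:440],None,fx=4,fy=4,interpolation=2);b=cv2.resize(s[100:200,300:400],None,fx=4,fy=4,interpolation=2)
cv2.imwrite("pics/d5.png",np.hstack([a,b]))
E
```

```text
t 4.85 pos [564.1 -53.  136.9] rot [-8.99e+01 -3.00e-02 -3.65e+00] F [0.3 1.1 0.4] w 10.8
move [ 1.  11.9  1. ] turn -0.1
```

View pics/d5.png

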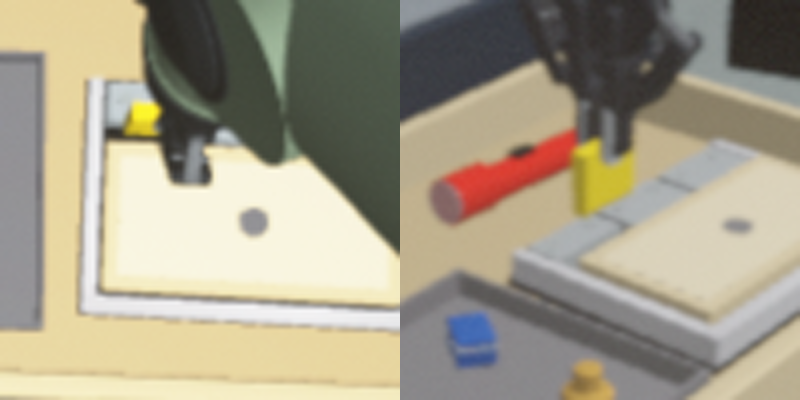

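Call:
apply_moves --moves '[1,10,1,0,1,20,1,0,1,23,1,0,1,23,1,0]'

```text
t: 5.35
ee_pos: [0.5653, -0.0499, 0.1146]
tcp_rot: [-89.9, -0.1, -3.5]
ft_force: [-0.3, 0.5, -0.2]
width: 0.0103
```

```bash
python3 - <<'E'
from h import *
from workcell import vision
go(565.1,-52.1,84,-3.5)
t=vision.grab_frame("top")["color"]; s=vision.grab_frame("side")["color"]
a=cv2.resize(t[155:205,355:405],None,fx=8,fy=8,interpolation=2);b=cv2.resize(s[120:170,325:375],None,fx=8,fy=8,interpolation=2)
cv2.imwrite("pics/d6.png",np.hstack([a,b]))
# predicted spacer corners (front face, bottom chamfer and top)
y=np.radians(-3.5);c=np.array([.5651,-.0521]);x=np.array([np.cos(y),np.sin(y)]);l=np.array([-x[1],x[0]])
E
```

```text
t 5.35 pos [565.3 -49.9 114.6] rot [-8.988e+01 -6.000e-02 -3.460e+00] F [-0.3  0.5 -0.2] w 10.3
move [-0.1 30.6 -2.3] turn 0.0
```

View pics/d6.png

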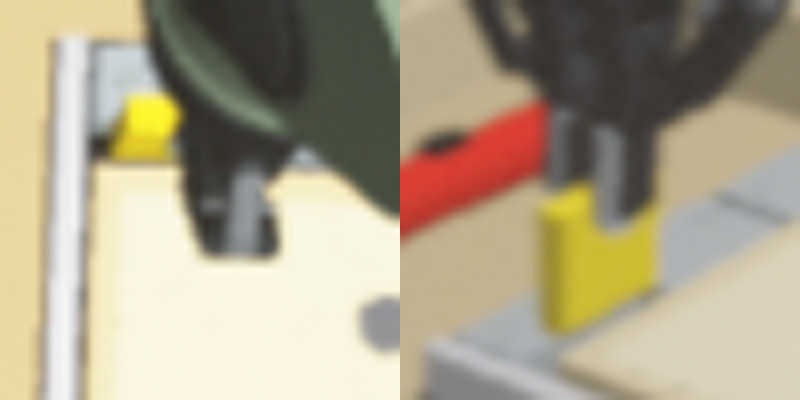

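The spacer foot is at about (112–165,158) in the top crop, beside the panel edge and inside the dark gap strip. I descend gently.

Call:
apply_moves --moves '[0,4,-2,0,0,8,-2,0,0,12,-2,0,0,14,-2,0]'

```text
t: 5.85
ee_pos: [0.5654, -0.0521, 0.1009]
tcp_rot: [-89.9, -0.1, -3.5]
ft_force: [1.1, 0.1, 0.1]
width: 0.0103
```

```bash
python3 - <<'E'
from h import *
go(565.1,-52.1,84,-3.5)
E
```

```text
t 5.85 pos [565.4 -52.1 100.9] rot [-89.88  -0.09  -3.49] F [1.1 0.1 0.1] w 10.3
move [-0.3 16.9 -0. ] turn 0.0
```

Call:
apply_moves --moves '[0,4,0,0,0,8,0,0,0,12,0,0,0,14,0,0,0,15.5,0,0,0,15.5,0,0]'

```text
t: 6.45
ee_pos: [0.5654, -0.0521, 0.0852]
tcp_rot: [-89.9, -0.1, -3.5]
ft_force: [-0.0, 0.6, -0.4]
width: 0.0103
```

```bash
python3 - <<'E'
from h import *
from workcell import vision
go(565.1,-52.1,84,-3.5)
t=vision.grab_frame("top")["color"]; s=vision.grab_frame("side")["color"]
a=cv2.resize(t[155:205,355:405],None,fx=8,fy=8,interpolation=2);b=cv2.resize(s[120:170,325:375],None,fx=8,fy=8,interpolation=2)
cv2.imwrite("pics/d7.png",np.hstack([a,b]))
E
```

```text
t 6.45 pos [565.4 -52.1  85.2] rot [-89.88  -0.09  -3.48] F [-0.   0.6 -0.4] w 10.3
move [-0.3  1.2 -0.1] turn 0.0
```

View pics/d7.png

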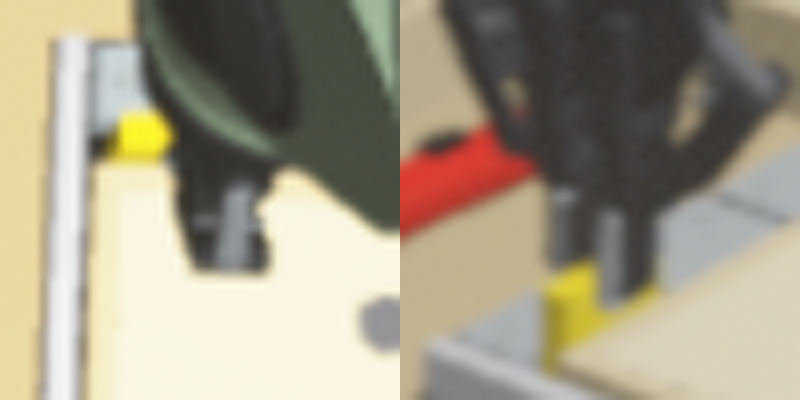

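The spacer is now deep in the gap, with no force yet. I lower the last bit until it touches the floor.

Call:
apply_moves --moves '[0,1,0,0,0,1.5,0,0,0,2,0,0,0,2,0,0]'

```text
t: 6.95
ee_pos: [0.5659, -0.0521, 0.0843]
tcp_rot: [-89.9, -0.2, -3.5]
ft_force: [-3.6, -0.5, 15.6]
width: 0.0103
```

Call:
apply_moves --moves '[0,0,0,0,0,0,0,0,0,0,0,0,0,0,0,0]' --grip 130

```text
t: 7.35
ee_pos: [0.5658, -0.052, 0.0842]
tcp_rot: [-89.9, -0.2, -3.5]
ft_force: [-0.3, 0.2, 0.5]
width: 0.0417
```

Call:
apply_moves --moves '[0,-10,0,0,0,-30,0,0,0,-60,0,0,0,-75,0,0]'

```text
t: 7.75
ee_pos: [0.5663, -0.052, 0.1619]
tcp_rot: [-89.9, -0.3, -3.5]
ft_force: [-0.1, -0.4, -0.2]
width: 0.0421
```

```bash
python3 - <<'E'
from h import *
go(500.3,-120.3,150,-3.5)
E
```

```text
t 7.75 pos [566.3 -52.  161.9] rot [-89.89  -0.28  -3.48] F [-0.1 -0.4 -0.2] w 42.1
move [-61.8  11.4 -72.2] turn 0.0
```

Call:
apply_moves --moves '[-20,0,-24,0,-40,0,-48,0,-62,5,-72,0,-62,11,-72,0,-62,11,-72,0,-62,11,-72,0]' --grip 255

```text
t: 8.35
ee_pos: [0.5007, -0.1195, 0.1507]
tcp_rot: [-89.9, -0.3, -3.4]
ft_force: [-0.4, -0.5, -0.1]
width: 0.0002
```

```bash
python3 - <<'E'
from h import *
from workcell import vision
go(500.3,-120.3,78,-3.5)
t=vision.grab_frame("top")["color"]; s=vision.grab_frame("side")["color"]
a=cv2.resize(t[145:235,355:445],None,fx=4.44,fy=4.44,interpolation=2);b=cv2.resize(s[120:170,325:375],None,fx=8,fy=8,interpolation=2)
cv2.imwrite("pics/d8.png",np.hstack([a,b]))
E
```

```text
t 8.35 pos [ 500.7 -119.5  150.7] rot [-89.87  -0.31  -3.44] F [-0.4 -0.5 -0.1] w 0.2
move [-0.7 72.7 -1. ] turn 0.1
```

View pics/d8.png

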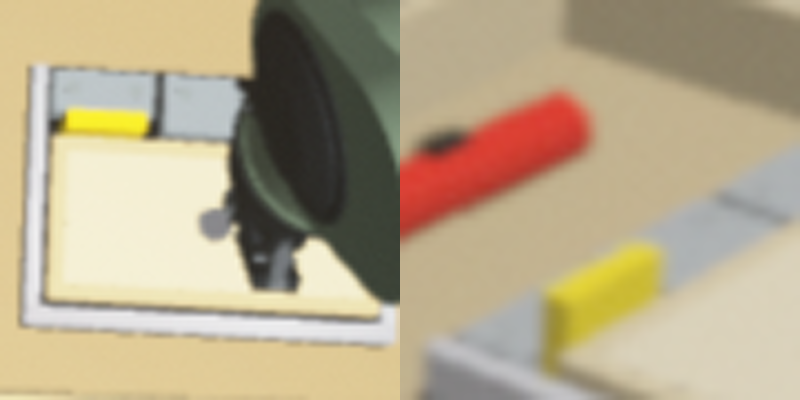

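```bash
python3 - <<'E'
from h import *
y=np.radians(-3.5);c=np.array([.5651,-.0521]);x=np.array([np.cos(y),np.sin(y)]);l=np.array([-x[1],x[0]])
P=[[*(c+a*.006*x+k*l),.07] for a in(-1,1) for k in (-.025,.025)]
print(((proj("side",P)-[325,120]+.5)*8-.5).round(),((proj("top",P)-[355,145]+.5)*4.44-.5).round())
E
```

```text
[[262. 246.]
 [167. 300.]
 [233. 236.]
 [139. 288.]] [[148. 132.]
 [ 68. 128.]
 [148. 113.]
 [ 69. 109.]]
```

Call:
apply_moves --moves '[0,30,0,0,0,50,0,0,0,65,0,0,0,70,0,0,0,70,0,0]'

```text
t: 8.95
ee_pos: [0.5012, -0.1188, 0.0805]
tcp_rot: [-89.9, -0.3, -3.4]
ft_force: [0.1, 0.8, 0.6]
width: 0.0001
```

The spacer's top edge matches a height of 70 mm, so it is seated. Next I press the panel.

Call:
apply_moves --moves '[0,2,0,0,0,4,0,0,0,6,0,0,0,8,0,0,0,9,0,0,0,9,0,0,0,9,0,0]'

```text
t: 9.65
ee_pos: [0.5018, -0.1188, 0.072]
tcp_rot: [-89.9, -0.3, -3.4]
ft_force: [0.2, 0.4, 7.9]
width: -0.0002
```

Call:
apply_moves --moves '[0,0.5,0,0,0,1,0,0,0,1.5,0,0,0,1.5,0,0]'

```text
t: 10.05
ee_pos: [0.5018, -0.1188, 0.0711]
tcp_rot: [-89.9, -0.4, -3.4]
ft_force: [-3.0, 1.6, 10.1]
width: -0.0
```

Call:
apply_moves --moves '[0,0.5,0,0,0,1,0,0,0,1,0,0,0,1,0,0]'

```text
t: 10.45
ee_pos: [0.5019, -0.1188, 0.071]
tcp_rot: [-89.9, -0.4, -3.4]
ft_force: [-6.2, 2.6, 22.6]
width: -0.0003
```

The force rose from 10 to 22.6 N with no travel, so the panel is on its stop. One more look before handing in.

Call:
apply_moves --moves '[0,0.2,0,0,0,0.2,0,0,0,0.2,0,0]'

```text
t: 10.75
ee_pos: [0.5018, -0.1188, 0.0712]
tcp_rot: [-89.9, -0.4, -3.4]
ft_force: [-3.1, 1.2, 8.9]
width: -0.0001
```

```bash
python3 - <<'E'
from h import *
from workcell import vision
t=vision.grab_frame("top")["color"]; s=vision.grab_frame("side")["color"]
go(500.3,-120.3,71,-3.5)
a=cv2.resize(t[140:240,270:450],None,fx=4,fy=4,interpolation=2);b=cv2.resize(s[120:190,320:446],None,fx=720/126,fy=300/70*720/540,interpolation=2)[:190*2]
cv2.imwrite("pics/d9.png",a);cv2.imwrite("pics/d10.png",cv2.resize(s[125:200,315:440],None,fx=6,fy=6,interpolation=2))
E
```

```text
t 10.85 pos [ 501.8 -118.8   71.2] rot [-89.93  -0.41  -3.39] F [-3.2  0.2  9.3] w -0.1
move [-1.4  0.2 -1.6] turn 0.1
```

View pics/d9.png

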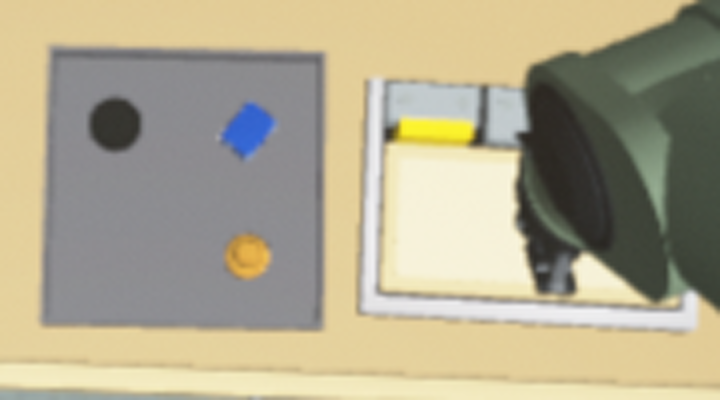

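View pics/d10.png

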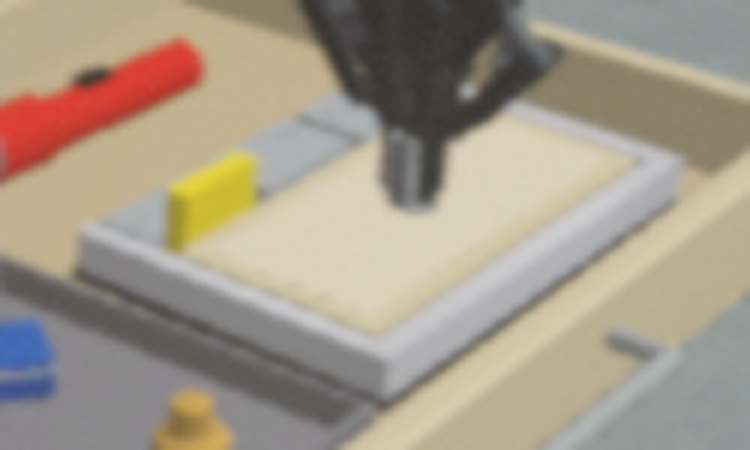

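The panel looks flush, but rebasing the move relaxed the push to 9 N. I restore about 20 N.

Call:
apply_moves --moves '[0,0.6,0,0,0,1.2,0,0,0,1.2,0,0,0,1.2,0,0,0,1.2,0,0,0,1.2,0,0]'

```text
t: 11.45
ee_pos: [0.5019, -0.1188, 0.0709]
tcp_rot: [-90.0, -0.4, -3.4]
ft_force: [-7.4, 3.0, 23.0]
width: -0.0001
```

```bash
python3 - <<'E'
from h import *
from workcell import bot,vision
vision.grab_frame("side")
go(500.3,-120.3,71,-3.5)
print(bot.finish_job())
E
```

```text
t 11.5 pos [ 501.9 -118.8   71. ] rot [-89.97  -0.44  -3.39] F [-7.   1.8 22.7] w 0.0
move [-1.5 -0.1 -1.6] turn 0.1
the job is handed in; nothing more can be done
None
```

I slid the small yellow spacer from the tray into the wide gap at block_a, let go of it there, and pressed the panel flush. I handed the job in at 11.5 s, still holding the panel down.

- **Spacer:** it stands upright in the gap. I lowered it until it met the gap floor, with about 15 N of contact force. After release, its top edge in both pictures matched the expected 70 mm height.
- **Panel:** the closed fingertips are near its centre at about 46 mm, which is flush height. The push rose from 10 N to about 23 N with almost no further travel, so the panel is on its stop. At hand-in the push read 22.7 N. The side picture also showed it level with the rim.
- **Other things:** the cap, fuse box, brass fitting and flashlight look unmoved in the last pictures. I did not check the slide rule in them, but the arm never went near it.

One check needed mending: an extra move meant only to hold the pose let the push drop to about 9 N. I pressed again, back to 23 N, before handing in.

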